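Start the red hand screw in the deep brass well

ROBOT

A 7-joint arm with a two-finger parallel gripper is mounted at the origin on the work surface. World frame = base frame: x ahead of the robot, y to its left, z up, the work surface at z = 0. Lengths are in mm, angles in rad, forces in N, time in s.
With the tool pointing down it reaches from about 400 to 875 mm from the base axis. Payload 6.5 kg.
Tool frame: the origin (TCP) lies midway between the tips of the shut fingers; the grasp point (between the pads) lies 19 mm behind it; y points along the fingers, x is the direction in which the jaws open and shut, and the axes are right-handed (so a half turn about y gives the same grasp; the last joint's range is limited). The gripper opens to 88 mm and grips with 3 to 60 N. Pads are 18 mm wide; open, the fingers measure 123 mm over their backs; the gripper's body (75 mm by 187 mm) begins 45 mm behind the grasp point.
Start: joints at [-1.239, 0.536, -0.004, 1.538, 0.003, 1.067, -0.071], TCP at [251.799, 599.239, 238.716] pointing down, gripper open.
Joint ranges: [-2.7, 2.7], [-0.37, 2.16], [-1.27, 1.26], [0.24, 2.4], [-1.31, 4.45], [0.19, 1.91], [-2.76, 2.76]. Speed limits (rad/s): [2.39, 2.39, 3.14, 3.14, 3.14, 3.14, 3.14].

INTERFACE

Orientations are given as a unit quaternion [x, y, z, w].
In Python, from workcell import robot, capture, close_job gives the robot as it stands. The module is installed in compiled form; this text tells all that it offers.
- The arm moves only by the tool apply_moves, never from a script. Its arguments are lists of equal length, an entry for each row: "linear": the shift along the tool's x, y, z scaled (see below), a list of three; "turn": the turn about the tool's y scaled (see below); "claw": the opening, from 0 (shut) to 1 (fully open). In form: {"linear": [[tx, ty, tz], ...], "turn": [turn, ...], "claw": [claw, ...]}. A call has 1 to 5 rows; each row is the pose to reach, as a shift and turn from the pose measured when the call began, along the tool's axes at that moment, turning the shorter way round; what a row does not reach only later rows make up. The controller multiplies each number of a shift by 0.1 m and each number of a turn by 180 degrees. A row lasts 1/8 s, in which the tool goes at most 62.5 mm and 10.7 degrees, less where a joint would pass 70% of its speed; a pose out of reach is approached as far as the arm can. A call with a number of a shift or a turn outside -1 to 1 is refused whole. A call with a gripper value outside its range is refused whole. The fingers move at their own pace and stop on an object; the grip force is fixed at half the most. Time passes only in rows, so rows that repeat a pose let the fingers close. It gives the time, the measured TCP pose, the force and the opening at its end, in the units of the state.
- robot.get_state(): the state, without advancing time (a new reading comes with each control period).
- capture(name): name is "scene" or "top"; returns a dict with "image" (480x640x3 uint8, red, green, blue), "vfov" (degrees; the focal length in pixels is half the picture's height over the tangent of half this angle, whatever the lens; pixels are square), "cx", "cy" (the principal point, pixels), "camera_from_world" (4x4, takes a point from world to camera coordinates). Camera axes: x right, y down, z forward; pixel columns grow to the right and rows downward; lengths in mm; the calibration is good to about 2 mm. A picture is of the moment at which its call begins. There is no depth.
- close_job(): hands the job in, once; it reports no verdict.
The state is a dict: "time": time; "q": joint angles; "joint_velocities": joint speeds; "tau": joint torques, N m; "tcp_pos": TCP position; "orientation": TCP orientation; "ft_force": force on the tool from outside, world axes, zero at the start; "moment": the same for the moment, N m; "opening": finger opening in mm.
Only numpy, scipy, OpenCV 4.12 (cv2) and the standard library are available. Lean on these libraries where they do the work, as an engineer would, in place of code of your own. Each camera call takes 0.05 s, during which the arm holds its last target. There are 200 camera calls.

TASK

Take the red-handled screw out of the blue rack and lower it upright into the brass-collared well of the wooden block, with its handle parallel to the block's long side, until its flange sits on the collar. Then turn it clockwise (seen from above) by about 60 degrees so that its thread catches, and let go. Use the brass well, not the plain one, and leave the black-handled screw in the rack.

Things in the scene. Friction and masses are not known exactly. Their poses are not given: they have to be found in the camera images.
- screw_red: Upright steel screw, red T-handle, 131 mm tall, hung in the rack. Origin: middle of its lower end; z up, x along the handle. Handle bar 64 mm long (x), 16 wide (y), z 111 to 131 mm; neck 12 mm diameter; flange 54 mm diameter, z 85 to 91; shank 11 mm diameter. Cross pin (its thread start) along x, 28 mm long, 6 thick, 4 mm above the lower end. Same after half a turn. 0.13 to 0.25 kg.
- screw_black: The spare: same screw, same frame, black handle, to be left alone. Both hang by their flanges in a fixed blue rack (70 x 200 mm, 92 mm high) in two 34 mm holes 120 mm apart; which hole is whose varies, and the handles' yaw.
- brass_well (a point): Centre of the brass-collared mouth in the block's top; z up, x along the block's long side. Bore 38 mm, 3 mm chamfer, collar 68 mm across. From 66 mm down, two thread ledges leave a funnelled 16 mm gap along x: the pin passes freely with the handle along x within 15 degrees, either way round; handle across x, the flange stays 15 mm or more proud. Fully home: screw's lower end 85 mm below.
- block: Fixed wooden block, 210 (x) x 84 (y) x 95 mm high, any yaw; origin: centre of its underside. Brass well at x = +50 mm; plain uncollared bore at x = -50 mm (not to be used). A screw fully home in the brass well turns clockwise from above, with little resistance, its pin going under the ledges to a stop about 65 degrees on; the other way is blocked after about 25 degrees.
Mind the look-alikes: they are no part of the job. Leave any orange or pink look-alike of the screw_red alone.

How it is judged (in metres and radians):
On the way:
1. the red screw is all the way down the brass well, its flange on the collar (horizontal distance between screw_red and brass_well below 0.012 m and z of screw_red in the frame of brass_well below -0.079 m), for 0.1 s.
At the end, for the whole second after the job is handed in: Red screw in the brass well: lower end within 12 mm of the axis and 79 mm or more below the mouth, within 10 degrees of upright, handle turned 40 degrees or more from the block's long side, at rest; black screw within 30 mm of its start (all of step 1 and angle between screw_red's own z axis and vertical below 0.175 rad and angle between the x axis of screw_red and the x axis of brass_well, either way round above 0.7 rad and linear speed of screw_red below 0.02 m/s and angular speed of screw_red below 0.2 rad/s and distance of screw_black from where it was at the start of the episode below 0.03 m); the robot touches nothing.
It fails at once if the black screw is moved 30 mm or more (distance of screw_black from where it was at the start of the episode above 0.03 m).
It also fails if it takes over 45 s, if anything falls off the work surface, if the arm or the gripper's body presses on something with over 40 N, if the wrist force passes 120 N, or if a joint passes its speed limit or range.

## Working session

There is one attempt and no reset: what is moved stays moved. The work goes in short steps, Python scripts to look and compute and a tool call to move; the robot and the scene stay as the last step left them, time stands still between calls to the robot, and variables do not carry over. Pictures are saved under pics/ and viewed, about 8 in all and at most 12, crops included, and the job is handed in when it is done.

Besides the shell and the picture viewer there is one more tool, called after "Request:" as name(argument=value, ...), one argument or row to a line, values as JSON. apply_moves: Moves the arm, as the interface text tells. Its arguments: {"type":"object","properties":{"linear":{"type":"array","items":{"type":"array","items":{"type":"number","minimum":-1,"maximum":1}}},"turn":{"type":"array","items":{"type":"number","minimum":-1,"maximum":1}},"claw":{"type":"array","items":{"type":"number"}}},"required":["linear","turn","claw"]}

```bash
mkdir -p pics; cat > h.py <<'E'
import numpy as np, cv2
from workcell import robot, capture
def snap(n,f,crop=None,s=1):
    c=capture(n); im=c["image"][:,:,::-1]
    if crop: x0,y0,x1,y1=crop; im=im[y0:y1,x0:x1]
    cv2.imwrite("pics/"+f,cv2.resize(im,None,fx=s,fy=s,interpolation=cv2.INTER_CUBIC)); return c
def foc(c): return 240/np.tan(np.radians(c["vfov"]/2))
def px2w(c,u,v,z):
    M=np.array(c["camera_from_world"]); R=M[:3,:3];t=M[:3,3]
    d=R.T@np.array([(u-c["cx"])/foc(c),(v-c["cy"])/foc(c),1]); o=-R.T@t
    return o+d*(z-o[2])/d[2]
def w2px(c,p):
    M=np.array(c["camera_from_world"]); q=M[:3,:3]@np.array(p)+M[:3,3]
    return foc(c)*q[0]/q[2]+c["cx"],foc(c)*q[1]/q[2]+c["cy"]
E
python3 - <<'E'
from h import *
for n in("top","scene"):
    c=snap(n,n+"0.png"); print(n,c["vfov"],c["cx"],c["cy"],np.round(c["camera_from_world"],3).tolist())
s=robot.get_state(); print(s["orientation"],s["tcp_pos"],s["opening"],s["time"],s["ft_force"])
E
```

```text
top 53.046005474073155 323.35608696741986 236.71093710826102 [[-0.012, -1.0, -0.014, -10.138], [-0.994, 0.013, -0.112, 486.597], [0.112, 0.013, -0.994, 1057.008], [0.0, 0.0, 0.0, 1.0]]
scene 52.50851455492755 311.6248472154522 235.95417135272743 [[0.209, 0.978, -0.002, -84.848], [0.564, -0.122, -0.817, -206.649], [-0.799, 0.17, -0.577, 1308.008], [0.0, 0.0, 0.0, 1.0]]
[ 0.58926311  0.39094691 -0.39180825 -0.58857098] [251.60965199 598.73525332 237.91925194] 88.31575373101498 0.1 [ 0.59632306 -0.57732565 -0.10362968]
```

View pics/top0.png

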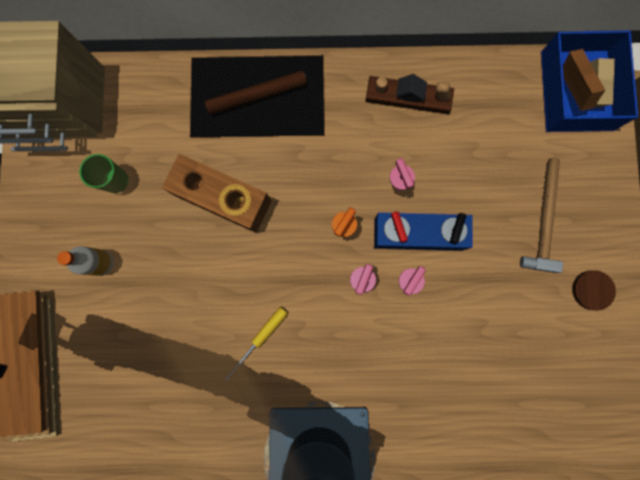

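View pics/scene0.png

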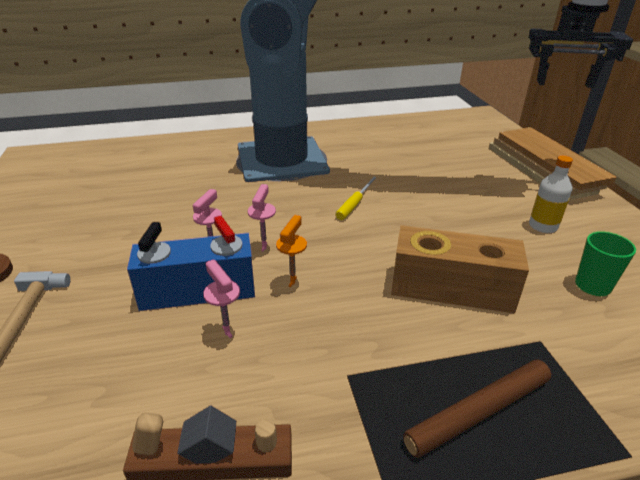

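Candidates in the top view: red in the rack (398,228), orange standing outside (345,222), and pink at (403,177), (364,279) and (413,280). Only (398,228) is both red and hung in the blue rack. The black spare is at (457,228) and the brass well at (235,200). I'll confirm this in one enlarged crop.

```bash
python3 - <<'E'
from h import *
c=capture("top"); im=c["image"][:,:,::-1]
a=cv2.resize(im[150:300,330:480],None,fx=5,fy=5,interpolation=cv2.INTER_CUBIC)[:600]
a=cv2.resize(im[165:265,330:480],None,fx=5,fy=5,interpolation=cv2.INTER_CUBIC)
b=cv2.resize(im[140:240,155:305],None,fx=5,fy=5,interpolation=cv2.INTER_CUBIC)
cv2.imwrite("pics/c1.png",a);cv2.imwrite("pics/c2.png",b)
# red handle fit
i=c["image"].astype(int); m=((i[:,:,0]>120)&(i[:,:,1]<60)&(i[:,:,2]<60)); m[:190]=0;m[260:]=0;m[:,:370]=0;m[:,480:]=0
print(cv2.minAreaRect(np.argwhere(m)[:,::-1].astype(np.float32)), m.sum())
E
```

```text
((399.1451416015625, 225.95358276367188), (29.71563148498535, 6.324095726013184), 72.25532531738281) 190
```

View pics/c1.png

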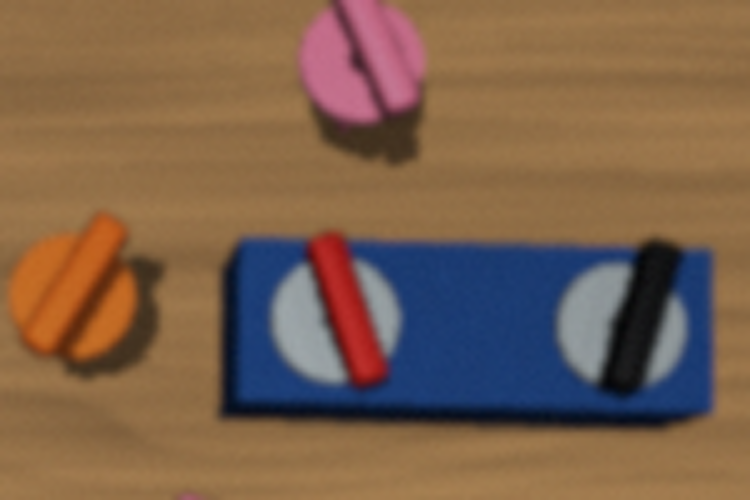

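View pics/c2.png

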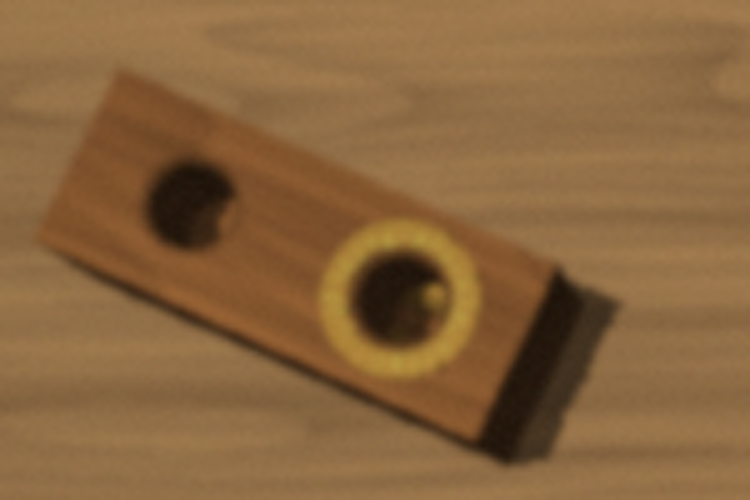

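Crop 1 shows the red handle in the rack's left hole: handle centre at about px (399.2,226.5), flange centre (397.4,229). The black one is in the right hole and the orange one stands outside the rack. Crop 2 shows the block with collar centre at (234.8,199.8) and top corners at (178.6,154), (266.6,193.6), (250.6,228) and (162.6,188).

```bash
python3 - <<'E'
from h import *
from scipy.spatial.transform import Rotation as Ro
c=capture("top"); P=lambda u,v,z:px2w(c,u,v,z)[:2]
C=lambda x,y,ox,oy,z:P(ox+x/5-.4,oy+y/5-.4,z)
print("flange",C(337,321,330,165,98),"black flange",C(622,325,330,165,98))
a,b=C(326,238,330,165,138),C(370,380,330,165,138)
print("handle",(a+b)/2,np.linalg.norm(a-b),np.degrees(np.arctan2(*(a-b)[::-1])), "fit",P(399.145,225.95,138))
TL,TR,BR,BL=[C(x,y,155,140,95) for x,y in((118,70),(558,268),(478,440),(38,240))]
w=C(399,299,155,140,95); pl=C(192,204,155,140,95)
print("block",TL,TR,BR,BL,"well",w,"plain",pl,np.linalg.norm(w-pl))
for p,q in((TL,TR),(BL,BR),(pl,w)): d=q-p;print(np.linalg.norm(d),np.degrees(np.arctan2(d[1],d[0])))
m=(TL+TR+BR+BL)/4; d=(TR-TL+BR-BL); d/=np.linalg.norm(d); print("well from corners",m+50*d)
s=robot.get_state(); R=Ro.from_quat(s["orientation"]).as_matrix(); print(np.round(R,3),s["tcp_pos"],s["q"])
E
```

```text
flange [ 493.10607722 -172.5330286 ] black flange [ 489.76990978 -292.06813707]
handle [ 492.92992723 -171.42527533] 60.381336812404975 15.419508448952655 fit [ 493.74904697 -171.36921896]
block [664.06140327 294.91539239] [574.0643711  103.96055853] [500.32242494 137.86738763] [589.60672354 327.77618375] well [561.5937413  172.03261555] plain [604.38006848 261.64731649] 99.30490630802076
211.10001035461093 -115.23450651851688
209.85003411796143 -115.18023686442874
99.30490630802076 -115.52203216395837
well from corners [560.71888193 170.89129732]
[[ 0.387 -0.    -0.922]
 [ 0.922 -0.001  0.387]
 [-0.001 -1.    -0.   ]] [251.69140936 598.90540472 238.19140297] [-1.2391684   0.53688564 -0.00441261  1.5384365   0.00257865  1.06731304
 -0.07116799]
```

```bash
cat > plan.py <<'E'
from h import *
from scipy.spatial.transform import Rotation as Ro
def cur():
    s=robot.get_state(); R=Ro.from_quat(s["orientation"]).as_matrix()
    return np.array(s["tcp_pos"]),np.degrees(np.arctan2(R[1,0],R[0,0])),R[:,1]
def plan(wps):
    """wps: list of (x,y,z,yaw); prints linear (x,y,z)/100mm and turn/180deg calls"""
    p,yaw,t=cur(); print("now",p.round(1),round(yaw,2),"tilt",t.round(4),"F",robot.get_state()["ft_force"].round(1),robot.get_state()["time"],robot.get_state()["opening"])
    for w in wps:
        w=np.array(w,float)
        while True:
            d=w[:3]-p; a=np.radians(yaw)
            l=np.array([d[0]*np.cos(a)+d[1]*np.sin(a),-d[2],-d[0]*np.sin(a)+d[1]*np.cos(a)])  # tool x, y(down), z
            # z axis = x cross y(down): (-sin,cos)
            dy=(w[3]-yaw+180)%360-180
            k=min(1,99/max(abs(l).max(),1e-9),45/max(abs(dy),1e-9))
            print((l*k/100).round(3).tolist(),round(-dy*k/180,4)," ->",(p+k*d).round(0),round(yaw+k*dy,1))
            p=p+k*d; yaw+=k*dy
            if k==1: break
E
python3 -c "
from plan import *
plan([(480,200,262,0),(493.2,-172,262,-74.6)])"
```

```text
now [251.7 598.9 238.2] 67.21 tilt [-3.e-04 -1.e-03 -1.e+00] F [-0.1  0.1 -0.6] 0.2 88.15211345188527
[-0.758, -0.065, -0.99] 0.1013  -> [314. 491. 245.] 49.0
[-0.345, -0.054, -0.99] 0.0852  -> [366. 400. 250.] 33.7
[-0.067, -0.051, -0.99] 0.0806  -> [415. 314. 255.] 19.1
[0.186, -0.052, -0.99] 0.0818  -> [465. 226. 260.] 4.4
[0.129, -0.016, -0.273] 0.0245  -> [480. 200. 262.] -0.0
[0.035, -0.0, -0.99] 0.1103  -> [484. 101. 262.] -19.9
[0.398, -0.0, -0.99] 0.1188  -> [487.  -6. 262.] -41.2
[0.932, -0.0, -0.99] 0.1514  -> [ 492. -141.  262.] -68.5
[0.288, -0.0, -0.102] 0.034  -> [ 493. -172.  262.] -74.6
```

Request:
apply_moves(
  linear=[
    [-0.758,-0.065,-0.99],
    [-0.758,-0.065,-0.99],
    [-0.758,-0.065,-0.99],
  ],
  turn=[0.1,0.1,0.1],
  claw=[0.8,0.8,0.8],
)

```text
time: 0.57
tcp_pos: [317.7, 485.9, 245.1]
orientation: [0.646, 0.292, -0.291, -0.643]
ft_force: [-0.3, 0.3, 0.5]
opening: 70.6
```

Request:
apply_moves(
  linear=[
    [-0.345,-0.055,-0.99],
    [-0.345,-0.055,-0.99],
    [-0.345,-0.055,-0.99],
  ],
  turn=[0.085,0.085,0.085],
  claw=[0.8,0.8,0.8],
)

```text
time: 0.95
tcp_pos: [371.5, 391.9, 251.4]
orientation: [0.68, 0.202, -0.201, -0.676]
ft_force: [-0.2, 0.9, -0.2]
opening: 70.4
```

Request:
apply_moves(
  linear=[
    [-0.067,-0.05,-0.99],
    [-0.067,-0.05,-0.99],
    [-0.067,-0.05,-0.99],
  ],
  turn=[0.08,0.08,0.08],
  claw=[0.8,0.8,0.8],
)

```text
time: 1.32
tcp_pos: [421.1, 304.0, 257.1]
orientation: [0.7, 0.115, -0.113, -0.696]
ft_force: [-0.2, 1.0, -0.0]
opening: 70.9
```

Tracking is good, slightly ahead of plan. I'll re-plan from here.

```bash
python3 -c "
from plan import *
plan([(475,200,262,0),(493.2,-172,262,-74.6)])"
```

```text
now [421.1 304.  257.1] 18.51 tilt [ 0.0035 -0.0043 -1.    ] F [-0.2  1.  -0. ] 1.325 70.85927492156729
[0.154, -0.042, -0.99] 0.088  -> [467. 215. 261.] 2.7
[0.071, -0.007, -0.154] 0.0149  -> [475. 200. 262.] -0.0
[0.048, -0.0, -0.99] 0.1103  -> [480. 101. 262.] -19.9
[0.413, -0.0, -0.99] 0.1194  -> [485.  -6. 262.] -41.3
[0.961, -0.0, -0.99] 0.1535  -> [ 492. -144.  262.] -69.0
[0.267, -0.0, -0.088] 0.0313  -> [ 493. -172.  262.] -74.6
```

Request:
apply_moves(
  linear=[
    [0.154,-0.042,-0.99],
    [0.154,-0.042,-0.99],
    [0.154,-0.042,-0.99],
  ],
  turn=[0.09,0.09,0.09],
  claw=[0.8,0.8,0.8],
)

```text
time: 1.7
tcp_pos: [468.0, 214.5, 261.9]
orientation: [0.709, 0.015, -0.012, -0.705]
ft_force: [0.3, 0.6, -0.3]
opening: 70.5
```

Request:
apply_moves(
  linear=[
    [0.05,0,-0.99],
    [0.05,0,-0.99],
    [0.05,0,-0.99],
  ],
  turn=[0.11,0.11,0.11],
  claw=[0.8,0.8,0.8],
)

```text
time: 2.08
tcp_pos: [476.7, 115.9, 262.4]
orientation: [0.7, -0.106, 0.11, -0.697]
ft_force: [0.7, -0.5, -0.0]
opening: 70.5
```

Request:
apply_moves(
  linear=[
    [0.4,0,-0.99],
    [0.4,0,-0.99],
    [0.4,0,-0.99],
  ],
  turn=[0.12,0.12,0.12],
  claw=[0.8,0.8,0.8],
)

```text
time: 2.45
tcp_pos: [485.4, 9.4, 263.0]
orientation: [0.667, -0.235, 0.239, -0.665]
ft_force: [0.1, 1.2, -0.8]
opening: 70.9
```

```bash
python3 -c "
from plan import *
plan([(493.2,-172,235,-74.6),(493.2,-172,160,-74.6)])"
```

```text
now [485.4   9.4 263. ] -39.18 tilt [ 0.0045 -0.0046 -1.    ] F [ 0.1  1.2 -0.8] 2.45 70.89390237749019
[0.88, 0.204, -0.99] 0.1435  -> [ 491. -123.  243.] -65.0
[0.454, 0.076, -0.188] 0.0533  -> [ 493. -172.  235.] -74.6
[0.0, 0.75, 0.0] -0.0  -> [ 493. -172.  160.] -74.6
```

Request:
apply_moves(
  linear=[
    [0.88,0.2,-0.99],
    [0.88,0.2,-0.99],
    [0.88,0.2,-0.99],
    [0.88,0.2,-0.99],
  ],
  turn=[0.145,0.145,0.145,0.145],
  claw=[0.8,0.8,0.8,0.8],
)

```text
time: 2.95
tcp_pos: [492.1, -120.4, 243.0]
orientation: [0.597, -0.378, 0.381, -0.596]
ft_force: [-0.3, 0.2, -0.1]
opening: 70.3
```

Request:
apply_moves(
  linear=[
    [0.45,0.08,-0.19],
    [0.45,0.08,-0.19],
    [0.45,0.08,-0.19],
    [0.45,0.08,-0.19],
  ],
  turn=[0.053,0.053,0.053,0.053],
  claw=[0.8,0.8,0.8,0.8],
)

```text
time: 3.45
tcp_pos: [494.7, -166.9, 235.2]
orientation: [-0.564, 0.425, -0.428, 0.564]
ft_force: [0.3, 0.1, 0.3]
opening: 70.6
```

```bash
python3 -c "
from plan import *
plan([(493.2,-172,155,-74.6)])
c=snap('scene','s1.png',(110,130,330,350),2.7)
print(w2px(c,(493.2,-172,138)))"
```

```text
now [ 494.7 -166.9  235.2] -74.16 tilt [ 0.0038 -0.0027 -1.    ] F [0.3 0.1 0.3] 3.45 70.64704252357093
[0.045, 0.802, -0.028] 0.0024  -> [ 493. -172.  155.] -74.6
(np.float64(220.9197197524087), np.float64(223.65727662944752))
```

View pics/s1.png

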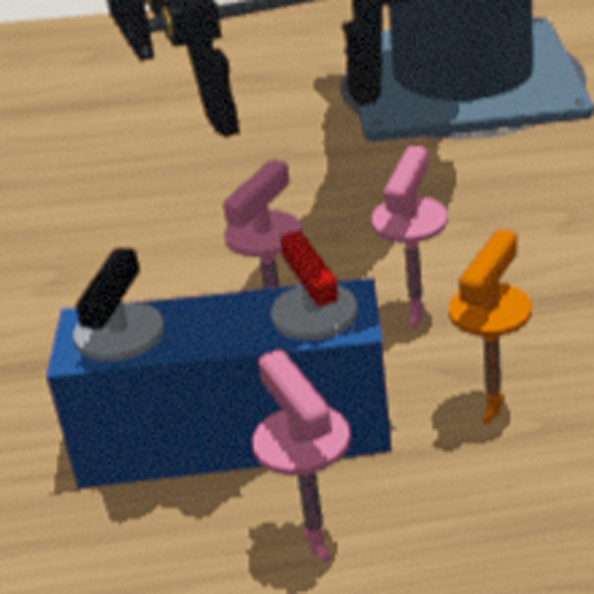

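The crop shows the red handle in the rack's right end (scene view), crop px about (308,258), with flange centre about (314,312). The fingers are clear above. I'll cross-check the position from this camera.

```bash
python3 -c "
from plan import *
c=capture('scene')
print('flange',px2w(c,110+314/2.7,130+310/2.7,98),'black fl',px2w(c,110+119/2.7,130+331/2.7,98))
i=c['image'].astype(int); m=((i[:,:,0]>90)&(i[:,:,1]<60)&(i[:,:,2]<60)); m[:205]=0;m[255:]=0;m[:,:200]=0;m[:,250:]=0
def hull(x,y,yaw):
    a=np.radians(yaw);pts=[]
    for sx in(-32,32):
        for sy in(-8,8):
            for z in(118,138): pts.append(w2px(c,(x+sx*np.cos(a)-sy*np.sin(a),y+sx*np.sin(a)+sy*np.cos(a),z)))
    return np.array(pts)
P=np.argwhere(m)[:,::-1]; print(m.sum(),P.min(0),P.max(0),P.mean(0))
for y in(-172,-170,-168,-166): h=hull(493.2,y,15.4); print(y,h.min(0),h.max(0),h.mean(0))
"
```

```text
flange [ 498.90235752 -167.64257739   98.        ] black fl [ 495.54967822 -286.26352835   98.        ]
291 [214 215] [234 241] [223.75945017 227.90378007]
-172 [210.25022333 213.21982896] [233.30955792 244.87139836] [221.73297923 228.89109358]
-170 [211.44455105 213.0863887 ] [234.5373026  244.71745019] [222.94474138 228.74749337]
-168 [212.63789562 212.95305749] [235.76400003 244.56363433] [224.15548656 228.60401377]
-166 [213.83025826 212.8198352 ] [236.98965157 244.40995061] [225.36521606 228.46065462]
```

```bash
python3 -c "
from plan import *
plan([(494.5,-170.3,155,-74.6)])"
```

```text
now [ 494.4 -167.8  235.3] -74.27 tilt [ 0.004  -0.0031 -1.    ] F [0.9 0.5 0.2] 3.55 70.80272819019821
[0.025, 0.803, -0.006] 0.0018  -> [ 494. -170.  155.] -74.6
```

Request:
apply_moves(
  linear=[
    [0.025,0.8,-0.005],
    [0.025,0.8,-0.005],
    [0.025,0.8,-0.005],
    [0.025,0.8,-0.005],
  ],
  turn=[0.002,0.002,0.002,0.002],
  claw=[0.8,0.8,0.8,0.8],
)

```text
time: 4.05
tcp_pos: [496.0, -171.0, 156.8]
orientation: [-0.562, 0.426, -0.431, 0.563]
ft_force: [-0.1, -0.2, 0.3]
opening: 70.6
```

```bash
python3 -c "
from plan import *
plan([(494.5,-170.3,110,-74.6)])
c=snap('scene','s2.png',(150,160,300,270),4)"
```

```text
now [ 496.  -171.   156.8] -74.63 tilt [ 0.0062 -0.0037 -1.    ] F [-0.1 -0.2  0.3] 4.05 70.64972694702028
[-0.011, 0.468, -0.012] -0.0002  -> [ 494. -170.  110.] -74.6
```

View pics/s2.png

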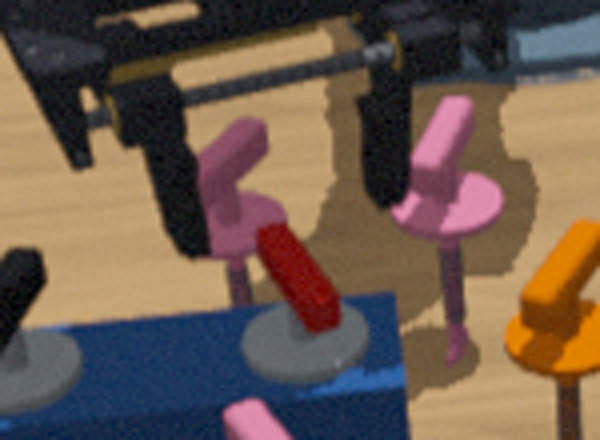

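The fingers straddle the red handle, with their tips still above it, and nothing else is between them. Next I descend and grip.

Request:
apply_moves(
  linear=[
    [-0.01,0.47,-0.01],
    [-0.01,0.47,-0.01],
    [-0.01,0.47,-0.01],
    [-0.01,0.47,-0.01],
  ],
  turn=[0,0,0,0],
  claw=[0.8,0.8,0.8,0.8],
)

```text
time: 4.6
tcp_pos: [496.2, -170.9, 111.5]
orientation: [-0.562, 0.425, -0.432, 0.563]
ft_force: [0.2, -0.1, 1.0]
opening: 70.9
```

Request:
apply_moves(
  linear=[
    [0,0,0],
    [0,0,0],
    [0,0,0],
    [0,0,0],
    [0,0,0],
  ],
  turn=[0,0,0,0,0],
  claw=[0,0,0,0,0],
)

```text
time: 5.22
tcp_pos: [496.2, -170.9, 111.5]
orientation: [-0.562, 0.425, -0.432, 0.563]
ft_force: [0.2, -0.1, 0.0]
opening: 22.6
```

Request:
apply_moves(
  linear=[
    [0,-0.1,0],
    [0,-0.3,0],
    [0,-0.6,0],
    [0,-0.9,0],
    [0,-0.9,0],
  ],
  turn=[0,0,0,0,0],
  claw=[0,0,0,0,0],
)

```text
time: 5.85
tcp_pos: [496.6, -171.0, 203.6]
orientation: [-0.561, 0.424, -0.433, 0.564]
ft_force: [0.1, -0.7, -1.9]
opening: 15.7
```

Request:
apply_moves(
  linear=[
    [0,-0.6,0],
    [0,-0.6,0],
    [0,-0.6,0],
  ],
  turn=[0,0,0],
  claw=[0,0,0],
)

```text
time: 6.22
tcp_pos: [495.1, -170.1, 262.5]
orientation: [-0.561, 0.425, -0.433, 0.564]
ft_force: [0.4, -1.0, -1.6]
opening: 15.7
```

```bash
python3 -c "
from plan import *
c=snap('scene','s3.png',(100,40,420,280),2.3)
# block from scene0
plan([(560,171,262,-25)])"
```

```text
now [ 494.8 -170.1  262. ] -74.63 tilt [ 0.0105 -0.0038 -0.9999] F [-0.1  0.4 -2.1] 6.275 15.883231064649484
[-0.99, -0.0, 0.487] -0.0876  -> [515. -62. 262.] -58.9
[-0.99, -0.0, 0.89] -0.1057  -> [541.  69. 262.] -39.8
[-0.503, -0.0, 0.908] -0.0824  -> [560. 171. 262.] -25.0
```

View pics/s3.png

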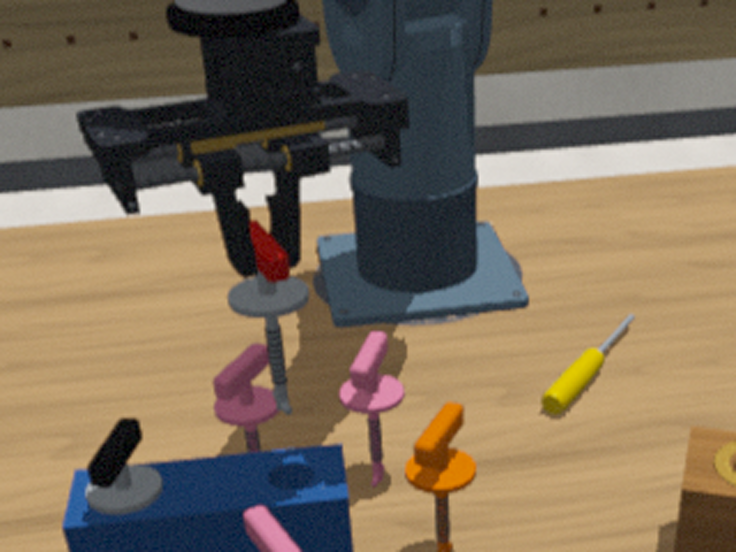

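The red screw is held and the rack hole is empty. The black, pink and orange ones are undisturbed. The shank looks slightly leaned, with flange at crop (268,296) and lower end at (286,408), so I'll compare that with the projections.

```bash
python3 -c "
from plan import *
c=capture('scene'); 
for zz in (152,157): print(zz,'lower',w2px(c,(495,-170,zz)),'flange top',w2px(c,(495,-170,zz+91)),'handle top',w2px(c,(495,-170,zz+131)))
print('obs lower',(224.3,217.4),'flange',(216.5,168.7))
f=lambda u,v:px2w(c,100+u/2.3,40+v/2.3,0)
# brass collar centre in scene0 image: ellipse centre about (431,242.5)
i=c['image']; cv2.imwrite('pics/blk.png',cv2.resize(i[215:270,380:480,::-1],None,fx=6,fy=6,interpolation=cv2.INTER_CUBIC))
h=cv2.cvtColor(i[225:262,400:465],cv2.COLOR_RGB2HSV); m=((h[:,:,0]>20)&(h[:,:,0]<32)&(h[:,:,1]>140)&(h[:,:,2]>90)).astype(np.uint8)
P=cv2.findNonZero(m); e=cv2.fitEllipse(cv2.convexHull(P)); print(m.sum(),e,px2w(c,400+e[0][0],225+e[0][1],95))
"
```

```text
152 lower (np.float64(221.28616478787322), np.float64(216.9953961380552)) flange top (np.float64(214.8108105963451), np.float64(167.0043335906148)) handle top (np.float64(211.66594121947978), np.float64(142.7252969429985))
157 lower (np.float64(220.9526309422816), np.float64(214.4204464374699)) flange top (np.float64(214.42841847316743), np.float64(164.05218796552532)) handle top (np.float64(211.2586110499151), np.float64(139.5806244846473))
obs lower (224.3, 217.4) flange (216.5, 168.7)
357 ((30.33467674255371, 17.29712677001953), (21.91997718811035, 39.84149932861328), 99.15093994140625) [561.35963402 175.00691852  95.        ]
```

Request:
apply_moves(
  linear=[
    [-0.99,0,0.487],
    [-0.99,0,0.487],
    [-0.99,0,0.487],
  ],
  turn=[-0.088,-0.088,-0.088],
  claw=[0,0,0],
)

```text
time: 6.7
tcp_pos: [515.3, -57.1, 259.9]
orientation: [-0.617, 0.342, -0.347, 0.618]
ft_force: [0.5, -1.0, -2.6]
opening: 15.5
```

Request:
apply_moves(
  linear=[
    [-0.99,0,0.89],
    [-0.99,0,0.89],
    [-0.99,0,0.89],
    [-0.99,0,0.89],
  ],
  turn=[-0.105,-0.105,-0.105,-0.105],
  claw=[0,0,0,0],
)

```text
time: 7.2
tcp_pos: [538.6, 73.3, 258.8]
orientation: [0.666, -0.237, 0.241, -0.665]
ft_force: [-0.7, -0.8, -1.4]
opening: 15.6
```

```bash
python3 -c "
from plan import *
plan([(561.2,172,240,-25.2)])"
```

```text
now [538.6  73.3 258.8] -39.48 tilt [ 0.0053 -0.0037 -1.    ] F [-0.7 -0.8 -1.4] 7.2 15.619046646037962
[-0.453, 0.188, 0.906] -0.0793  -> [561. 172. 240.] -25.2
```

Request:
apply_moves(
  linear=[
    [-0.45,0.15,0.9],
    [-0.45,0.15,0.9],
    [-0.45,0.15,0.9],
    [-0.45,0.15,0.9],
  ],
  turn=[-0.08,-0.08,-0.08,-0.08],
  claw=[0,0,0,0],
)

```text
time: 7.7
tcp_pos: [561.4, 167.9, 243.3]
orientation: [0.691, -0.153, 0.157, -0.688]
ft_force: [-0.1, -0.5, -1.4]
opening: 16.2
```

```bash
python3 -c "
from plan import *
plan([(561.2,172,220,-25.2)])"
```

```text
now [561.4 167.9 243.3] -25.35 tilt [ 0.005  -0.0058 -1.    ] F [-0.1 -0.5 -1.4] 7.7 16.17064371216692
[-0.019, 0.233, 0.036] -0.0008  -> [561. 172. 220.] -25.2
```

Request:
apply_moves(
  linear=[
    [-0.02,0.2,0.036],
    [-0.02,0.2,0.036],
    [-0.02,0.2,0.036],
  ],
  turn=[0,0,0],
  claw=[0,0,0],
)

```text
time: 8.07
tcp_pos: [561.6, 170.4, 224.0]
orientation: [0.691, -0.154, 0.158, -0.688]
ft_force: [-0.2, -0.9, -1.2]
opening: 15.8
```

```bash
python3 -c "
from plan import *
plan([(561.2,172,150,-25.2)])
c=snap('scene','s4.png',(360,130,520,270),4.2)
x,y=robot.get_state()['tcp_pos'][:2]
k=lambda p:((np.array(w2px(c,p))-(360,130))*4.2).round(0)
for z0 in (110,): print('pred lower',k((x,y,z0)),'flange',k((x,y,z0+91)),'handle top',k((x,y,z0+131)))
print('well',k((561.2,172,95)))"
```

```text
now [561.6 170.4 224. ] -25.49 tilt [ 0.0057 -0.0061 -1.    ] F [-0.2 -0.9 -1.2] 8.075 15.80241640608072
[-0.011, 0.74, 0.013] -0.0016  -> [561. 172. 150.] -25.2
pred lower [291. 443.] flange [324. 247.] handle top [341. 151.]
well [288. 472.]
```

View pics/s4.png

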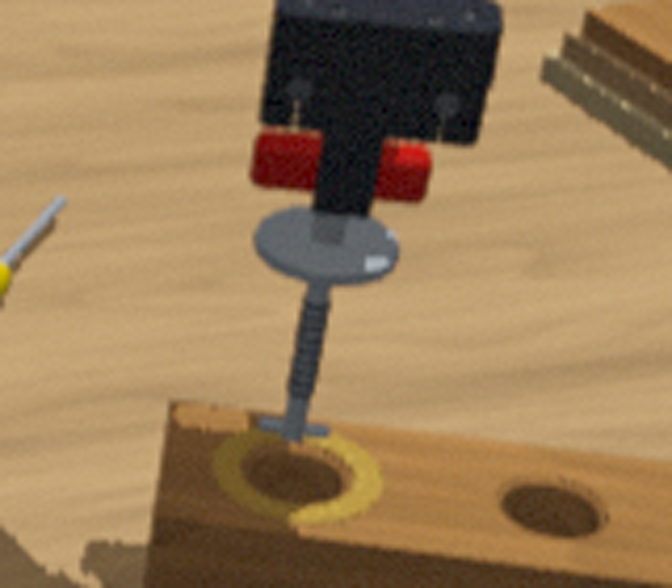

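The picture shows the screw upright above the brass well: flange (327,243), lower end (294,438), collar centre (297.5,476). Relative to the prediction, the tip needs about +3.5 mm in y and +2 mm in x. It clears the mouth by about 17 mm. I'll shift first, then lower.

```bash
python3 -c "
from plan import *
plan([(563,174.3,215,-25.2),(563,174.3,180,-25.2)])"
```

```text
now [561.7 170.8 224.2] -25.45 tilt [ 0.0061 -0.0057 -1.    ] F [-0.3 -0.3 -1.8] 8.125 15.752125943933464
[-0.003, 0.092, 0.037] -0.0014  -> [563. 174. 215.] -25.2
[0.0, 0.35, 0.0] -0.0  -> [563. 174. 180.] -25.2
```

Request:
apply_moves(
  linear=[
    [-0.003,0.05,0.045],
    [-0.003,0.1,0.045],
    [-0.003,0.2,0.045],
    [-0.003,0.3,0.045],
    [-0.003,0.4,0.045],
  ],
  turn=[0,0,0,0,0],
  claw=[0,0,0,0,0],
)

```text
time: 8.75
tcp_pos: [563.4, 174.7, 183.2]
orientation: [0.691, -0.153, 0.158, -0.688]
ft_force: [0.9, -0.0, -1.1]
opening: 15.7
```

```bash
python3 -c "
from plan import *
plan([(563,174.3,140,-25.2)])
c=snap('scene','s5.png',(360,130,520,270),4.2)
x,y,z=robot.get_state()['tcp_pos']
k=lambda p:((np.array(w2px(c,p))-(360,130))*4.2).round(0)
print('flange pred',k((x,y,z-112+91)), 'handle',k((x,y,z-112+131)))"
```

```text
now [563.4 174.7 183.2] -25.45 tilt [ 0.0056 -0.006  -1.    ] F [ 0.9 -0.  -1.1] 8.75 15.734777952001535
[-0.002, 0.432, -0.005] -0.0014  -> [563. 174. 140.] -25.2
flange pred [319. 337.] handle [334. 247.]
```

View pics/s5.png

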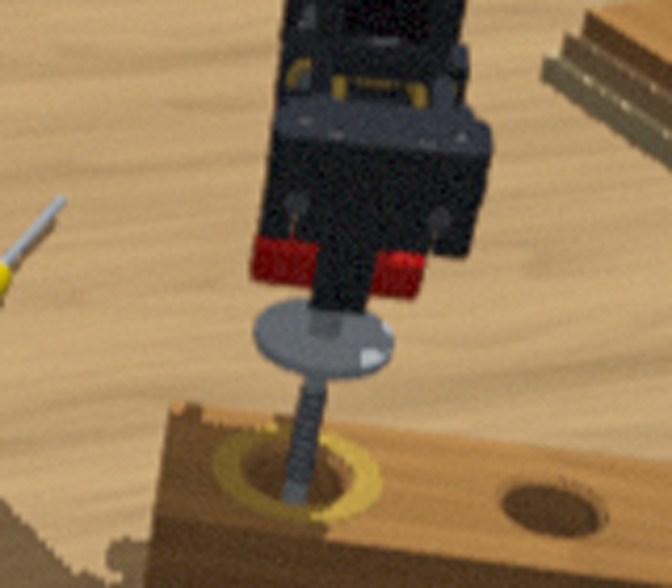

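The screw is inside the brass well. The flange is at (323,337) against a predicted (319,337), aligned to about 1 mm, with no contact force. I'll keep lowering.

Request:
apply_moves(
  linear=[
    [0,0.1,0],
    [0,0.2,0],
    [0,0.3,0],
    [0,0.38,0],
  ],
  turn=[0,0,0,0],
  claw=[0,0,0,0],
)

```text
time: 9.3
tcp_pos: [562.6, 174.2, 143.2]
orientation: [0.692, -0.154, 0.157, -0.688]
ft_force: [-0.0, 0.8, -1.2]
opening: 15.7
```

Request:
apply_moves(
  linear=[
    [0,0.04,0],
    [0,0.08,0],
    [0,0.12,0],
    [0,0.16,0],
    [0,0.16,0],
  ],
  turn=[0,0,0,0,0],
  claw=[0,0,0,0,0],
)

```text
time: 9.93
tcp_pos: [562.6, 174.0, 127.0]
orientation: [0.692, -0.154, 0.157, -0.688]
ft_force: [0.6, 0.2, -0.7]
opening: 15.7
```

Request:
apply_moves(
  linear=[
    [0,0.02,0],
    [0,0.04,0],
    [0,0.06,0],
    [0,0.06,0],
  ],
  turn=[0,0,0,0],
  claw=[0,0,0,0],
)

```text
time: 10.42
tcp_pos: [562.4, 174.0, 120.8]
orientation: [0.692, -0.154, 0.157, -0.687]
ft_force: [0.1, 0.7, -1.5]
opening: 15.8
```

Request:
apply_moves(
  linear=[
    [0,0.02,0],
    [0,0.04,0],
    [0,0.04,0],
  ],
  turn=[0,0,0],
  claw=[0,0,0],
)

```text
time: 10.8
tcp_pos: [562.6, 173.8, 119.9]
orientation: [0.691, -0.155, 0.157, -0.688]
ft_force: [-10.9, -2.6, 29.2]
opening: 15.7
```

Contact at 29 N with TCP z ≈ 120 (home was expected at 122). I'll check that the flange is on the collar.

```bash
python3 -c "
from plan import *
plan([])
c=snap('scene','s6.png',(360,130,520,270),4.2)
k=lambda p:((np.array(w2px(c,p))-(360,130))*4.2).round(0)
print('flange home pred',k((562.6,174,101)), 'handle',k((562.6,174,141)))"
```

```text
now [562.6 173.8 119.9] -25.46 tilt [ 0.0023 -0.0056 -1.    ] F [-10.9  -2.6  29.2] 10.8 15.690854680884994
flange home pred [296. 462.] handle [310. 379.]
```

View pics/s6.png

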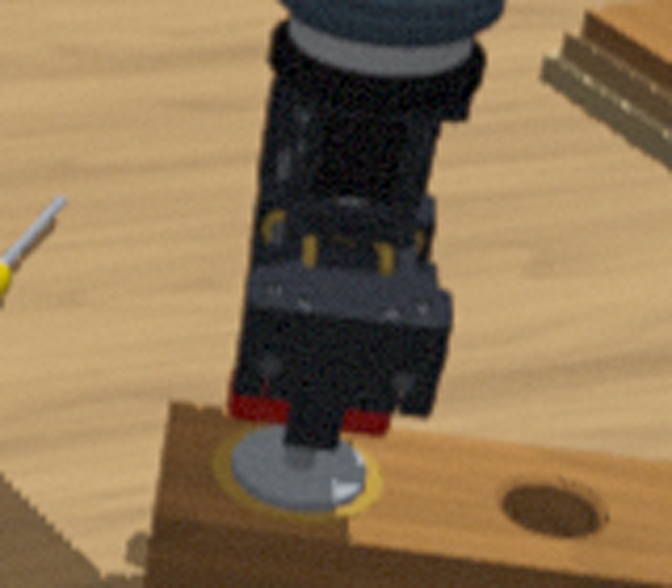

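The flange lies on the collar, centred at (299,467) against a predicted (296,462), so it is home. Next I turn it clockwise by about 61°.

Request:
apply_moves(
  linear=[
    [0,0,0],
    [0,0,0],
    [0,0,0],
    [0,0,0],
    [0,0,0],
  ],
  turn=[0.03,0.07,0.11,0.15,0.18],
  claw=[0,0,0,0,0],
)

```text
time: 11.48
tcp_pos: [562.3, 174.3, 120.1]
orientation: [0.62, -0.342, 0.344, -0.617]
ft_force: [-1.8, 0.8, 1.2]
opening: 15.7
```

```bash
python3 -c "
from plan import *
plan([(562.6,174,120,-84.5)]);print(robot.get_state()['moment'],robot.get_state()['q'])"
```

```text
now [562.3 174.3 120.1] -58.03 tilt [ 0.0017 -0.0049 -1.    ] F [-1.8  0.8  1.2] 11.475 15.749978976315502
[0.005, 0.001, 0.001] 0.147  -> [563. 174. 120.] -84.5
[0.14178041 0.54304879 0.04352739] [-0.78706674  0.65134671  0.56600975  1.81774039 -0.45947197  0.80672004
 -1.00225265]
```

Request:
apply_moves(
  linear=[
    [0,0,0],
    [0,0,0],
    [0,0,0],
    [0,0,0],
    [0,0,0],
  ],
  turn=[0.04,0.08,0.12,0.15,0.15],
  claw=[0,0,0,0,0],
)

```text
time: 12.1
tcp_pos: [562.3, 173.7, 120.2]
orientation: [0.523, -0.476, 0.48, -0.52]
ft_force: [-0.6, -2.0, 1.8]
opening: 15.5
```

```bash
python3 -c "
from plan import *
plan([(562.6,174,120,-84.5)]);print(robot.get_state()['moment'],robot.get_state()['q'])"
```

```text
now [562.3 173.7 120.2] -84.99 tilt [ 0.0018 -0.006  -1.    ] F [-0.6 -2.   1.8] 12.1 15.541789588006301
[-0.003, 0.002, 0.003] -0.0027  -> [563. 174. 120.] -84.5
[-0.62164889  0.40119984  0.0855672 ] [-0.86596341  0.68806033  0.68650375  1.8223201  -0.56373298  0.83688775
 -1.3844079 ]
```

Turned about 59.5° without resistance. Now I release, rise straight up and look.

Request:
apply_moves(
  linear=[
    [0,0,0],
    [0,0,0],
    [0,0,0],
    [0,0,0],
    [0,0,0],
  ],
  turn=[0,0,0,0,0],
  claw=[0.6,0.6,0.6,0.6,0.6],
)

```text
time: 12.72
tcp_pos: [562.3, 173.7, 120.2]
orientation: [0.523, -0.476, 0.48, -0.52]
ft_force: [-0.9, -0.1, -0.3]
opening: 52.8
```

Request:
apply_moves(
  linear=[
    [0,-0.2,0],
    [0,-0.5,0],
    [0,-0.9,0],
    [0,-0.9,0],
  ],
  turn=[0,0,0,0],
  claw=[0.6,0.6,0.6,0.6],
)

```text
time: 13.22
tcp_pos: [564.5, 174.5, 214.4]
orientation: [-0.52, 0.475, -0.481, 0.522]
ft_force: [-1.1, 0.5, -0.6]
opening: 52.5
```

Request:
apply_moves(
  linear=[
    [0,-0.3,0],
    [0,-0.3,0],
    [0,-0.3,0],
    [0,-0.3,0],
  ],
  turn=[0,0,0,0],
  claw=[0.6,0.6,0.6,0.6],
)

```text
time: 13.72
tcp_pos: [563.5, 174.5, 243.3]
orientation: [-0.521, 0.475, -0.48, 0.522]
ft_force: [1.0, 0.4, -1.4]
opening: 53.1
```

```bash
python3 -c "
from plan import *
plan([])
c=snap('scene','s7.png',(110,170,530,310),1.9)
i=c['image'].astype(int); m=((i[:,:,0]>90)&(i[:,:,1]<60)&(i[:,:,2]<60)); m[:180]=0;m[270:]=0;m[:,:390]=0;m[:,480:]=0
P=np.argwhere(m)[:,::-1]; print(m.sum(),P.min(0),P.max(0),P.mean(0))
for yaw in(64.8,15,10,5,0,-5):
    a=np.radians(yaw);h=[]
    for sx in(-32,32):
        for sy in(-8,8):
            for z in(121,141): h.append(w2px(c,(563+sx*np.cos(a)-sy*np.sin(a),174+sx*np.sin(a)+sy*np.cos(a),z)))
    h=np.array(h);print(yaw,h.min(0).round(1),h.max(0).round(1),h.mean(0).round(1))
"
```

```text
now [563.5 174.5 243.3] -85.0 tilt [ 0.0062 -0.004  -1.    ] F [ 1.   0.4 -1.4] 13.725 53.06680334127904
344 [421 212] [447 238] [434.14825581 225.00290698]
64.8 [412.7 215.6] [453.9 235.6] [433.3 225.5]
15 [416.8 210.1] [450.6 241.6] [433.5 225.7]
10 [417.9 210. ] [449.5 241.8] [433.5 225.7]
5 [419.1 209.9] [448.2 241.9] [433.5 225.8]
0 [420.5 209.9] [446.8 241.9] [433.4 225.8]
-5 [421.9 209.9] [445.4 241.8] [433.4 225.8]
```

View pics/s7.png

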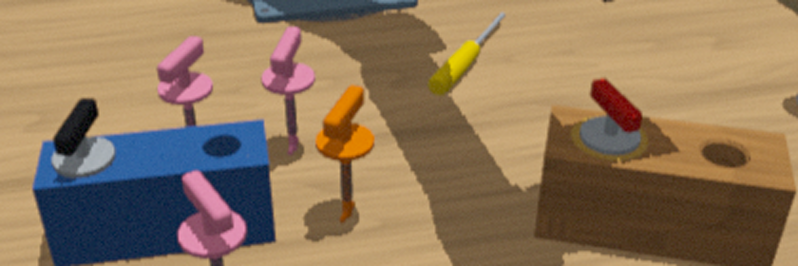

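The red screw sits in the brass well with its flange on the collar. The handle is at about 5° yaw, roughly 60° from the long side, and its centre matches the home prediction: (434,225) observed against (433,226). The black screw is in the rack, and the gripper is clear.

```bash
python3 -c "
from workcell import close_job
print(close_job())"
```

```text
the job is handed in; nothing more can be done
None
```

The red screw is home in the brass well, turned about 59.5° clockwise and released, and the job is handed in at about 14 s of the 45 s allowed. No verdict was reported.

I took it from the rack by its handle and lowered it with the handle parallel to the block's long side. Contact came at 29 N, with the flange on the collar. The turn met almost no resistance (about 2 N at the end).

- **Height and position:** in the last picture the handle centre was within about 1 pixel (roughly 2 mm) of where a fully home screw should appear.
- **Handle angle:** about 60° from the block's long side, estimated from the picture to within 5° or so; 40° is required.
- **Black screw:** still in its rack hole, and it looks undisturbed. I judged this by eye and did not measure it.
- **Gripper:** open and about 100 mm above the screw, touching nothing.

**Disagreement:** the two cameras differed by about 3 to 5 mm on the screw and the well. I corrected for this by comparing the screw tip with the collar in the same picture before lowering.

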